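Hang two rinsed sprayer cups on the draining pegs

ROBOT

A 6-joint arm with a two-finger parallel gripper is mounted at the origin on the work surface. World frame = base frame: x ahead of the robot, y to its left, z up, the work surface at z = 0. Lengths are in m, angles in rad, forces in N, time in s.
With the tool pointing down it reaches from about 0.425 to 0.95 m from the base axis. Payload 3.5 kg.
Tool frame: the origin (TCP) lies at the very end of the fingers, on their centre line; the grasp point (between the pads) lies 19 mm behind it; z points along the fingers, y is the direction in which the jaws open and shut (so a half turn about z gives the same grasp; the last joint's range is limited). The gripper opens to 85 mm and grips with 20 to 120 N. Pads are 22 mm wide; open, the fingers measure 114 mm over their backs; the gripper's body (76 mm by 85 mm) begins 54 mm behind the grasp point. The pads swing forward as they close: fully open they stand 13 mm farther back than shut.
Start: joints at [0.997, 0.286, 1.577, -0, 1.279, -0.15], TCP at [0.278, 0.615, 0.231] pointing down, gripper open.
Joint ranges: [-2.77, 2.77], [-0.9, 2.22], [0.21, 2.48], [-1.53, 4.67], [0.24, 2.81], [-2.84, 2.84]. Speed limits (rad/s): [2.79, 2.79, 3.14, 3.14, 3.14, 3.14].

INTERFACE

Orientations are given as a unit quaternion [x, y, z, w].
In Python, from plant import ctrl, imaging gives the robot as it stands.
- The arm moves only by the shell command python3 -m creep 'ROWS' [OPENING] [FORCE]. ROWS is JSON, one flat list of numbers, 4 for each row, row after row: the shift along the tool's x, y, z in units of 25 mm (1.0 is 25 mm), then the turn about the tool's z in units of 5 degrees (1.0 is 5 degrees). A call has 1 to 20 rows; each row is the pose to reach, as a shift and turn from the pose commanded when the call began, along the tool's axes at that moment; what a row does not reach only later rows make up. A row lasts 1/12 s, in which the tool goes at most 41.7 mm and 7.16 degrees, less where a joint would pass 70% of its speed; a pose out of reach is approached as far as the arm can. A call with a gripper value outside its range is refused whole. OPENING is the closure in counts, from 0 (fully open) to 255 (shut), set as the call begins (- or left out, the last holds). The fingers move at their own pace and stop on an object; FORCE is the grip in N (left out, the last holds). Time passes only in rows, so rows that repeat a pose let the fingers close. It gives the time, the measured TCP pose, the force and the opening at its end, in the units of the state.
- ctrl.get_state(): the state, without advancing time (a new reading comes with each control period).
- imaging.read_camera(name): name is "side" or "top"; returns the picture (420x560x3 uint8, red, green, blue); there is no depth.
- imaging.camera_info(name): a dict with "intrinsics" (3x3 intrinsics, pixels), "origin" and "attitude" of the camera in the world. Camera axes: x right, y down, z forward; pixel columns grow to the right and rows downward; lengths in m; the calibration is good to about 2 mm. A picture is of the moment at which its call begins. camera_info takes no time and is no camera call.
- ctrl.sign_off(): hands the job in, once; it reports no verdict.
Trained networks look in the newest picture that a camera, given by its name, has taken for a name from the list of things; names that differ only in an ending like _2 or _b are one class to them, and where a whole thing is asked for, a point or a joint stands for the part that bears it (a point fixed in the world has none). Each returns a list of dicts, best first, with "p" (0 to 1); they miss things now and then, are a little off and sometimes report something else, mostly with a low value. They report only what shows in the picture. A call takes as long as a camera call. They do not tell look-alikes from the thing itself.
- imaging.silhouettes(camera, name): "mask" (420x560 bool, what is visible of it) and "uv" ([column, row] in pixels, amid what is visible of it).
The state is a dict: "time": time; "qpos": joint angles; "dq": joint speeds; "joint_efforts": joint torques, N m; "eef_pos": TCP position; "tcp_rot": TCP orientation; "contact_force": force on the tool from outside, world axes, zero at the start; "wrist_torque": the same for the moment, N m; "opening": opening from 0.0 (shut) to 1.0 (fully open).
Only numpy, scipy, OpenCV 4.12 (cv2) and the standard library are available. Lean on these libraries where they do the work, as an engineer would, in place of code of your own. Each camera call takes 0.05 s, during which the arm holds its last target.

TASK

Hang the two rinsed steel sprayer cups mouth-down on the two free leaning pegs of the draining rack, the tall cup on the long peg and the short cup on the short one, each fully home with its bottom resting on the peg's tip, and let go of them. Leave the cup that is already draining, the things on the bench and the spray can where they are.

Things in the scene. Friction and masses are not known exactly. Their poses are not given: they have to be found in the camera images.
- cup_tall_center (a point): Centre (half-way up) of the tall cup: plain steel, round, straight-sided, 60 mm outside diameter, 106 mm high, wall 3 mm, bottom 4 mm thick, about 0.16 kg, open at one end. It starts mouth-down on the bench. Its z axis points from the mouth to the closed bottom (up at the start). The clamp lies about 75 mm from its centre on its own +x side and the silicone cap on its -x side; its y sides are free for fingers.
- cup_short_center (a point): Centre (half-way up) of the short cup: plain steel, round, straight-sided, 56 mm outside diameter, 66 mm high, wall 3 mm, bottom 4 mm thick, about 0.11 kg. It starts mouth-down on the bench; z axis from mouth to closed bottom. The sprayer trigger stands on its own +x side and the nut lies on its -x side; its y sides are free for fingers.
- cup_tall: The same tall cup; origin in the middle of its mouth.
- cup_short: The same short cup; origin in the middle of its mouth.
- cup_tall_floor (a point): Centre of the tall cup's inner bottom face, 49 mm from its centre along its z: this face rests on the peg's tip when the cup is home. The wall then lies along the top of the rod, so the cup hangs about parallel to the rod (friction may leave it slightly cocked), its axis about 16 mm below the rod's axis.
- cup_short_floor (a point): Centre of the short cup's inner bottom face, 29 mm from its centre along its z; when home it rests on the tip with the cup's axis about 14 mm below the rod's axis.
- peg_long_tip (a point): Tip of the long draining peg: the very end of its round nose, on the rod's axis. Grey plastic rod of 22 mm diameter, fixed, leaning 0.6 rad (34 degrees) from the vertical; this frame's z runs up along the rod out of its tip and its y is level, along the row of pegs (x points up and away from the side to which the peg leans). The rod is 120 mm long from its root on a post (34 x 26 mm, top 84 mm above the bench) to the tip.
- peg_short_tip (a point): Tip of the short draining peg: the very end of its round nose, on the rod's axis. Grey plastic rod of 22 mm diameter, fixed, leaning 0.6 rad (34 degrees) from the vertical; this frame's z runs up along the rod out of its tip and its y is level, along the row of pegs (x points up and away from the side to which the peg leans). The rod is 80 mm long from its root on a post (34 x 26 mm, top 84 mm above the bench) to the tip.
- cup_hung_center (a point): Centre of the white plastic cup that already drains on the third peg (peg 104 mm long): 56 mm diameter, 90 mm high, loose; z to its closed bottom. The three pegs stand in a row 90 mm apart, in any order, on a fixed aluminium drip tray 160 x 310 mm, 16 mm high, which reaches 135 mm out from the peg roots towards the side to which the pegs lean and 25 mm behind them. Not to be disturbed.
- spray_can: Closed grey spray can with a black nozzle standing on the bench, 52 mm diameter, 120 mm high; origin at its underside. Not to be disturbed.
- clamp: Stainless steel screw clamp lying flat, 48 x 93 mm, 14 mm high; origin at its underside, under the C-frame; it reaches from 58 mm on its -y side (the screw handle) to 35 mm on its +y side. Not to be disturbed.
- cap: Blue hard silicone cap, 38 mm diameter, 22 mm high; origin at its underside. Not to be disturbed.
- trigger: Green plastic sprayer trigger head standing on its collar, 32 x 78 mm, 52 mm high; origin under the collar; it reaches from 57 mm on its -y side (the nozzle) to 21 mm on its +y side. Not to be disturbed.
- nut: Chrome hexagon nut lying flat, 36 mm across flats, 18 mm high; origin at its underside. Not to be disturbed.
- switch_plate: White ceramic switch plate lying flat, 86 x 86 mm, 11 mm high; origin at its underside. Not to be disturbed.
There are look-alikes about, which are no part of the job. What is shaped like the cup_short but orange or red is not meant.

How it is judged:
At the end, for the whole second after the job is handed in: The tall cup hangs on the long peg and the short cup on the short peg, each mouth-down with its inner bottom within 9 mm of the tip along the peg (the tip inside the cup), its axis within 0.45 rad of the peg's, at rest (below 20 mm/s) and let go (z of cup_tall_floor in the frame of peg_long_tip between -0.009 and 0.009 m and distance between cup_tall_floor and peg_long_tip below 0.026 m and angle between the z axis of cup_tall_floor and the z axis of peg_long_tip, either way round below 0.45 rad and linear speed of each of cup_tall, cup_short below 0.02 m/s and z of cup_short_floor in the frame of peg_short_tip between -0.009 and 0.009 m and distance between cup_short_floor and peg_short_tip below 0.024 m and angle between the z axis of cup_short_floor and the z axis of peg_short_tip, either way round below 0.45 rad); the robot touches nothing.
It fails at once if the cup that is already draining is shifted by more than 20 mm (distance of cup_hung_center from where it was at the start of the episode above 0.02 m).
It fails at once if the clamp or the silicone cap is shifted by more than 25 mm or knocked over (distance of any of clamp, cap from where it was at the start of the episode above 0.025 m or angle between any of clamp, cap's own z axis and vertical above 0.5 rad).
It fails at once if the sprayer trigger or the nut is shifted by more than 25 mm or knocked over (distance of any of trigger, nut from where it was at the start of the episode above 0.025 m or angle between any of trigger, nut's own z axis and vertical above 0.5 rad).
It fails at once if the spray can is shifted by more than 25 mm or knocked over (distance of spray_can from where it was at the start of the episode above 0.025 m or angle between spray_can's own z axis and vertical above 0.5 rad).
It fails at once if the switch plate is shifted by more than 25 mm or knocked over (distance of switch_plate from where it was at the start of the episode above 0.025 m or angle between switch_plate's own z axis and vertical above 0.5 rad).
It also fails if it takes over 64 s, if anything falls off the work surface, if the arm or the gripper's body presses on something with over 40 N, if the wrist force passes 120 N, or if a joint passes its speed limit or range.

## Working session

There is one attempt and no reset: what is moved stays moved. The work goes in short steps, Python scripts to look and compute and a shell command to move; the robot and the scene stay as the last step left them, time stands still between calls to the robot, and variables do not carry over. Pictures are saved under pics/ and viewed, and the job is handed in when it is done.

```bash
ls; mkdir -p pics
python3 - <<'E'
from plant import ctrl, imaging
import cv2
print(ctrl.get_state())
for n in("side","top"):
    print(n,imaging.camera_info(n))
    im=imaging.read_camera(n); cv2.imwrite(f"pics/{n}0.png",im[:,:,::-1])
E
```

```text
pics
{'time': 0.0, 'qpos': array([ 9.96994750e-01,  2.87171290e-01,  1.57820571e+00, -9.28643744e-06,
        1.27861934e+00, -1.49980295e-01]), 'dq': array([-4.17286470e-04, -6.95314738e-05, -9.52752625e-04,  1.27542460e-03,
        2.80432787e-04,  1.70360027e-03]), 'joint_efforts': array([-4.68334365e-04, -4.05963707e+01, -2.92638195e+01, -1.25567335e-04,
        5.62864836e-03,  1.26621717e-05]), 'eef_pos': array([0.27718417, 0.61472264, 0.2299279 ]), 'tcp_rot': array([ 2.10326719e-01,  9.77630414e-01, -1.12557195e-03, -4.21347498e-04]), 'contact_force': array([ 0.74574434, -0.18445172, -0.36390121]), 'wrist_torque': array([-0.03124054, -0.01593239,  0.04286249]), 'opening': 1.0027480846755898}
side {'intrinsics': array([[407.11962034,   0.        , 280.40022503],
       [  0.        , 407.11962034, 214.90137343],
       [  0.        ,   0.        ,   1.        ]]), 'origin': array([ 0.07363992, -0.38634694,  0.81672772]), 'attitude': array([ 0.87108475, -0.36800501,  0.12398714, -0.300684  ])}
top {'intrinsics': array([[451.18662411,   0.        , 286.3891241 ],
       [  0.        , 451.18662411, 205.03485267],
       [  0.        ,   0.        ,   1.        ]]), 'origin': array([ 0.38959466, -0.02034565,  1.11678381]), 'attitude': array([ 0.70815617, -0.7056072 ,  0.01535717, -0.01993677])}
```

View pics/side0.png

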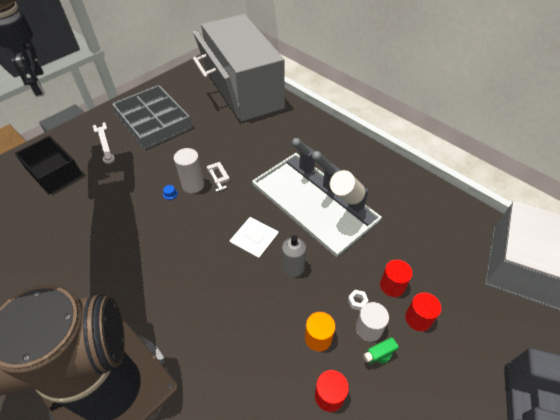

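View pics/top0.png

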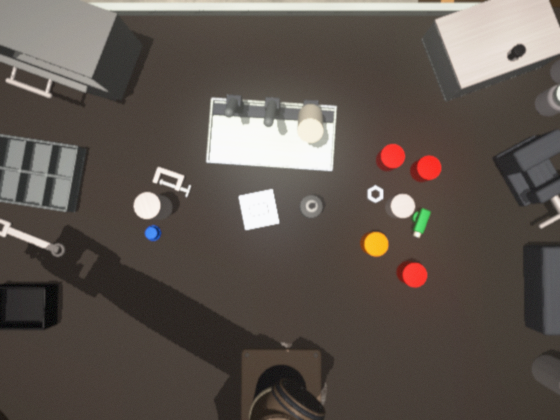

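```bash
cat > h.py <<'E'
import numpy as np, cv2
from scipy.spatial.transform import Rotation as R
from plant import ctrl, imaging
CI={n:imaging.camera_info(n) for n in("side","top")}
def proj(n,P):
    c=CI[n]; P=np.atleast_2d(P)
    q=R.from_quat(c["attitude"]).inv().apply(P-c["origin"])@np.array(c["intrinsics"]).T
    return q[:,:2]/q[:,2:]
def ray(n,uv):
    c=CI[n]; d=np.linalg.inv(c["intrinsics"])@np.array([uv[0],uv[1],1.])
    return np.array(c["origin"]),R.from_quat(c["attitude"]).apply(d)
def atz(n,uv,z):
    o,d=ray(n,uv); return o+d*(z-o[2])/d[2]
def tri(ua,ub):
    A=[];b=[];
    for n,u in(("side",ua),("top",ub)):
        o,d=ray(n,u);d/=np.linalg.norm(d);M=np.eye(3)-np.outer(d,d);A.append(M);b.append(M@o)
    A=np.vstack(A);b=np.hstack(b);x,r,_,_=np.linalg.lstsq(A,b,rcond=None);return x,np.sqrt(r)
def cylpts(c0,ax,r,h,N=40):
    ax=np.array(ax,float)/np.linalg.norm(ax);u=np.cross(ax,[0,1,0.01]);u/=np.linalg.norm(u);v=np.cross(ax,u)
    t=np.linspace(0,2*np.pi,N,endpoint=False)
    ring=r*(np.cos(t)[:,None]*u+np.sin(t)[:,None]*v)
    return np.vstack([c0+ring,c0+ax*h+ring])
def hullmask(n,P):
    m=np.zeros((420*4,560*4),np.uint8)
    cv2.fillConvexPoly(m,cv2.convexHull(((proj(n,P)+0.5)*4-0.5).astype(np.float32)).round().astype(np.int32),1)
    return cv2.resize(m.astype(np.float32),(560,420),interpolation=cv2.INTER_AREA)
E
cat > look.py <<'E'
from h import *
for n in("side","top"):
    im=imaging.read_camera(n); ov=im.copy()
    for k in ["cup_tall","cup_short","cup_hung_center","peg_long_tip","peg_short_tip","spray_can","clamp","cap","trigger","nut","switch_plate"]:
        try: r=imaging.silhouettes(n,k)
        except Exception as e: print(k,e);continue
        for i,d in enumerate(r[:5]): print(n,k,round(d["p"],2),np.round(d["uv"],1),d["mask"].sum()); np.save(f"m_{n}_{k}_{i}.npy",d["mask"])
    cv2.imwrite(f"im_{n}.png",im[:,:,::-1])
im=cv2.imread("im_side.png")[110:260,240:400]; cv2.imwrite("pics/s1.png",cv2.resize(im,None,fx=4.5,fy=4,interpolation=2)[:600,:720])
im=cv2.imread("im_top.png")[80:180,200:350]; cv2.imwrite("pics/t1.png",cv2.resize(im,None,fx=5,fy=5,interpolation=2))
E
python3 look.py
```

```text
side cup_tall 0.72 [187.6 169.7] 930
side cup_tall 0.55 [172.4 190.4] 171
side cup_short 0.75 [374.3 322.2] 990
side cup_short 0.71 [318.8 328.7] 948
side cup_short 0.61 [396.6 276.7] 860
side cup_short 0.56 [329.4 388.2] 1119
side cup_short 0.55 [425.3 313.8] 1008
side cup_hung_center 0.94 [346.7 186.3] 794
side peg_long_tip 0.65 [322.8 161.9] 276
side peg_short_tip 0.53 [299.8 147. ] 150
side spray_can 0.86 [291.9 253.5] 839
side spray_can 0.64 [220.7 175.3] 314
side clamp 0.59 [221.8 172.9] 305
side cap 0.59 [172.5 188.8] 148
side trigger 0.6 [381.3 353.1] 553
side nut 0.7 [362.9 294.6] 237
side switch_plate 0.96 [253.  235.2] 1059
side switch_plate 0.37 [373.5 323. ] 920
top cup_tall 0.24 [152.  205.6] 861
top cup_short 0.93 [412.7 271.9] 641
top cup_short 0.78 [424.7 169.6] 601
top cup_short 0.71 [387.1 156.1] 587
top cup_short 0.7 [373.2 241.7] 559
top cup_short 0.56 [403.9 207.3] 614
top peg_long_tip 0.63 [271.4 115. ] 260
top peg_short_tip 0.48 [233.7 109.9] 185
top spray_can 0.71 [312.  204.2] 439
top cap 0.75 [154.8 232.7] 188
top trigger 0.65 [423. 220.] 349
top nut 0.42 [376.8 191.6] 162
top switch_plate 0.57 [259.9 208. ] 1199
top switch_plate 0.26 [402.6 205.7] 564
```

View pics/s1.png

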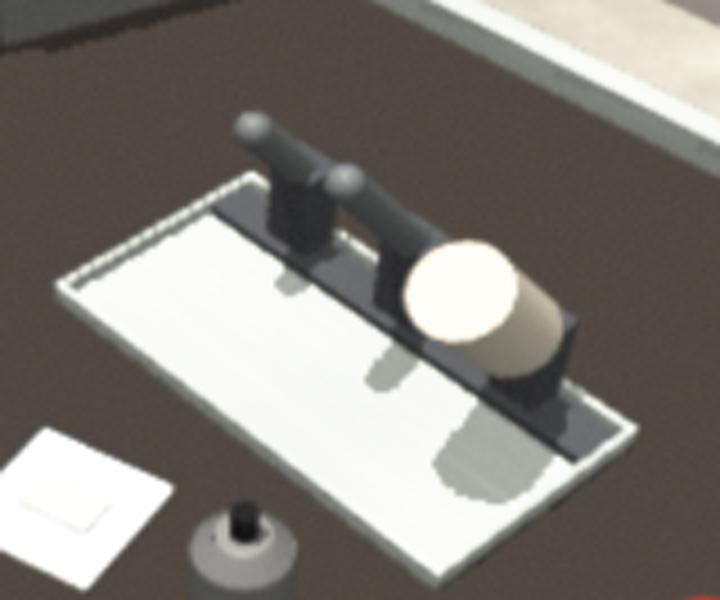

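View pics/t1.png

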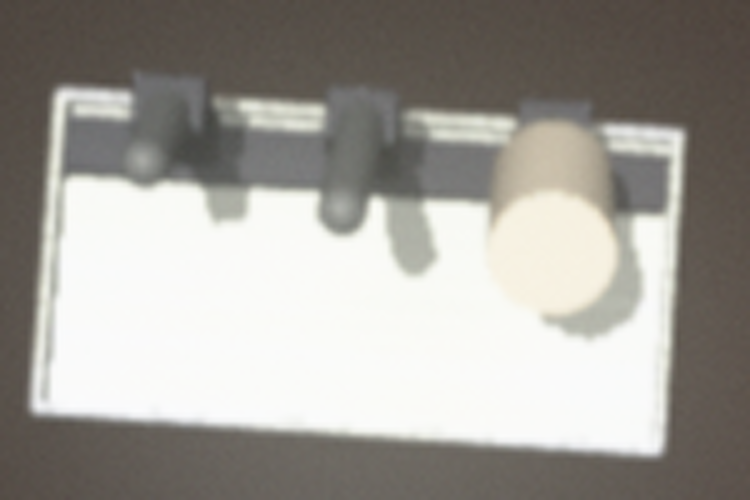

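Run:
```python
from h import *
from scipy.optimize import least_squares, minimize
s=lambda u,v:(240+(u+.5)/4.5-.5,110+(v+.5)/4-.5)
t=lambda u,v:(200+(u+.5)/5-.5,80+(v+.5)/5-.5)
S,rs=tri(s(254,128),t(146,161)); L,rl=tri(s(346,182),t(341,211))
print("nose short",S,rs,"long",L,rl)
cor=[atz("top",t(*c),0.016) for c in[(62,92),(683,130),(662,452),(33,412)]]
print(np.round(cor,4)); 
sc=[atz("side",s(*c),0.016) for c in[(252,174),(635,430),(437,580),(60,287)]]; print(np.round(sc,4))
# cups
def fit(k,i,r,h,x0):
    ms={n:np.load(f"m_{n}_{k}_{i[n]}.npy").astype(np.float32) for n in i}
    def cost(p): return sum(np.abs(hullmask(n,cylpts(np.array([p[0],p[1],0]),[0,0,1],r,h))-ms[n]).sum()/ms[n].sum() for n in ms)
    o=minimize(cost,x0,method="Nelder-Mead",options=dict(initial_simplex=[x0,[x0[0]+.01,x0[1]],[x0[0],x0[1]+.01]],xatol=2e-4))
    print(k,list(i),np.round(o.x,4),round(o.fun,3)); return o.x
for k,i,r,h,z in(("cup_tall",dict(side=0,top=0),.03,.106,.053),("cup_short",dict(side=0,top=4),.028,.066,.033)):
    uv=(187.6,169.7) if "tall" in k else (374.3,322.2)
    x0=atz("side",uv,z)[:2]
    fit(k,i,r,h,x0)
    for n in i: fit(k,{n:i[n]},r,h,x0)
for k,z in(("clamp",.007),("cap",.022),("trigger",.04),("nut",.018),("spray_can",.06)):
    for n in("side","top"):
        try:
            m=np.load(f"m_{n}_{k}_0.npy"); v,u=np.nonzero(m); print(k,n,np.round(atz(n,(u.mean(),v.mean()),z),3))
        except Exception: pass
```

```text
nose short [0.64061857 0.11476919 0.14024148] [0.00360318] long [0.6116248  0.02695817 0.17302239] [0.00229824]
[[ 0.7092  0.172   0.016 ]
 [ 0.6907 -0.1351  0.016 ]
 [ 0.5309 -0.1246  0.016 ]
 [ 0.5498  0.1843  0.016 ]]
[[ 0.7063  0.1769  0.016 ]
 [ 0.6858 -0.1307  0.016 ]
 [ 0.525  -0.1223  0.016 ]
 [ 0.548   0.1848  0.016 ]]
cup_tall ['side', 'top'] [0.4375 0.3021] 0.194
cup_tall ['side'] [0.4364 0.3048] 0.081
cup_tall ['top'] [0.4391 0.3008] 0.049
cup_short ['side', 'top'] [ 0.441  -0.2807] 0.139
cup_short ['side'] [ 0.4411 -0.2798] 0.032
cup_short ['top'] [ 0.4416 -0.2834] 0.038
clamp side [0.506 0.281 0.007]
cap side [0.37  0.31  0.022]
cap top [0.375 0.311 0.022]
trigger side [ 0.402 -0.33   0.04 ]
trigger top [ 0.407 -0.331  0.04 ]
nut side [ 0.469 -0.226  0.018]
nut top [ 0.472 -0.228  0.018]
spray_can side [ 0.432 -0.07   0.06 ]
spray_can top [ 0.438 -0.071  0.06 ]
```

Run:
```python
import cv2
a=cv2.imread("im_top.png")[150:260,110:220];b=cv2.imread("im_top.png")[160:270,350:460]
import numpy as np
cv2.imwrite("pics/t2.png",cv2.resize(np.hstack([a,b]),None,fx=3.6,fy=3.6,interpolation=2))
```

```text
(no output)
```

View pics/t2.png

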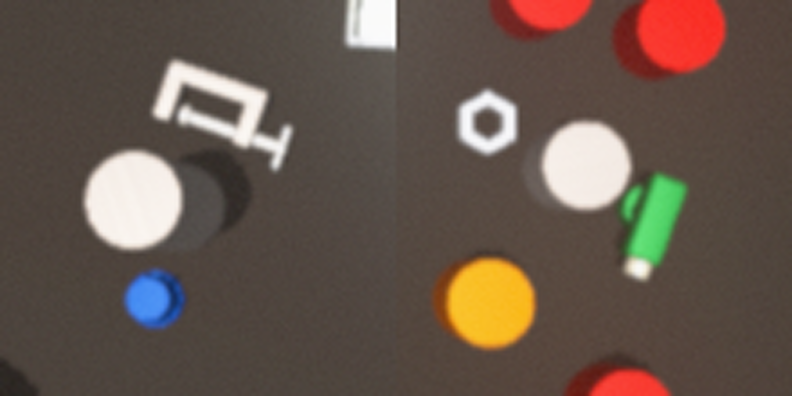

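```bash
cat > d.py <<'E'
# usage: d.py x y z jawangle_deg(of tool y, mod 180) -> units
from h import *; import sys
def st():
    s=ctrl.get_state();return s,np.array(s["eef_pos"]),R.from_quat(s["tcp_rot"]).as_matrix()
s,p,M=st()
ya=np.degrees(np.arctan2(M[1,1],M[0,1]))
print("t%.2f"%s["time"],"tcp",np.round(p,4),"jaw %.1f"%ya,"tilt %.2f"%np.degrees(np.arccos(-M[2,2])),"F",np.round(s["contact_force"],1),"T",np.round(s["wrist_torque"],2),"open %.3f"%s["opening"],"q6 %.2f"%s["qpos"][5])
a=list(map(float,sys.argv[1:]))
if len(a)>=3:
    d=M.T@(np.array(a[:3])-p)/0.025
    print("shift",np.round(d,3))
    if len(a)==4:
        e=(a[3]-ya+90)%180-90; print("turn(about tool z, down => -world)",round(-e/5,2),"alt",round((-e+180*np.sign(e))/5,2))
E
python3 d.py .4378 .3028 .20 83.3
```

```text
t1.30 tcp [0.2776 0.6153 0.2313] jaw 65.7 tilt 0.00 F [ 0.1  0.2 -0.1] T [-0.01 -0.    0.01] open 1.000 q6 -0.15
shift [-10.983  -8.757   1.253]
turn(about tool z, down => -world) -3.52 alt 32.48
```

```bash
python3 -m creep '[-1.1,-0.9,0.1,-0.3,-3,-2.4,0.3,-1,-5.5,-4.4,0.6,-2,-8,-6.4,0.9,-2.8,-10,-8,1.1,-3.3,-10.98,-8.76,1.25,-3.5,-10.98,-8.76,1.25,-3.5,-10.98,-8.76,1.25,-3.5,-10.98,-8.76,1.25,-3.5,-10.98,-8.76,1.25,-3.5,-10.98,-8.76,1.25,-3.5,-10.98,-8.76,1.25,-3.5]' 20; python3 d.py .4378 .3028 .062 83.3
python3 - <<'E'
from h import *
for n in("side","top"):
    im=imaging.read_camera(n); cv2.imwrite(f"im_{n}.png",im[:,:,::-1])
a=cv2.imread("im_top.png")[130:260,90:230];b=cv2.imread("im_side.png")[90:220,130:270]
cv2.imwrite("pics/g1.png",cv2.resize(np.hstack([a,b]),None,fx=2.8,fy=2.8,interpolation=2))
E
```

```text
time: 2.3
eef_pos: [0.4377, 0.303, 0.2003]
tcp_rot: [0.059, 0.998, 0.0, 0.0]
contact_force: [1.1, 0.8, -0.3]
opening: 0.918
t2.30 tcp [0.4377 0.303  0.2003] jaw 83.2 tilt 0.03 F [ 1.1  0.8 -0.3] T [ 0.02 -0.04 -0.04] open 0.918 q6 -1.04
shift [-5.000e-03 -1.200e-02  5.532e+00]
turn(about tool z, down => -world) -0.02 alt 35.98
```

View pics/g1.png

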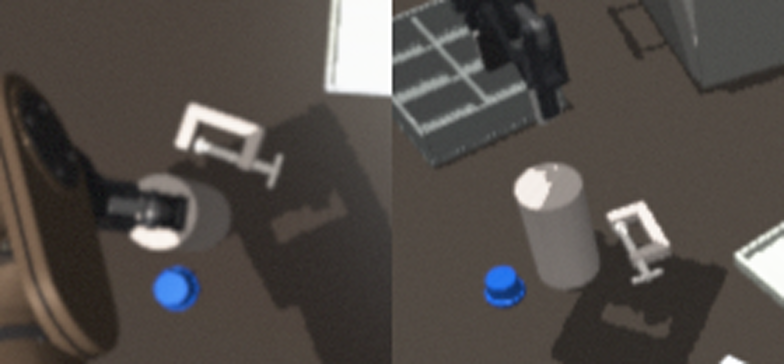

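```bash
python3 -m creep '[0,0,0.7,0,0,0,1.7,0,0,0,2.9,0,0,0,4,0,0,0,4.8,0,0,0,5.3,0,0,0,5.5,0,0,0,5.5,0,0,0,5.5,0]'; python3 -m creep '[0,0,0,0,0,0,0,0,0,0,0,0,0,0,0,0,0,0,0,0,0,0,0,0,0,0,0,0,0,0,0,0]' 255 25;python3 d.py
```

```text
time: 3.15
eef_pos: [0.4383, 0.3036, 0.0636]
tcp_rot: [0.059, 0.998, 0.0, 0.001]
contact_force: [0.4, 1.0, 0.3]
opening: 0.927
time: 3.82
eef_pos: [0.4391, 0.3031, 0.0645]
tcp_rot: [0.059, 0.998, 0.001, 0.001]
contact_force: [-1.0, -2.3, 6.4]
opening: 0.7
t3.82 tcp [0.4391 0.3031 0.0645] jaw 83.2 tilt 0.18 F [-1.  -2.3  6.4] T [-0.18  0.12 -0.04] open 0.700 q6 -1.04
```

```bash
python3 -m creep '[0,0,-0.3,0,0,0,-0.8,0,0,0,-1.8,0,0,0,-3,0,0,0,-4.4,0,0,0,-5.8,0,0,0,-7.2,0,0,0,-8.2,0,0,0,-8.6,0,0,0,-8.6,0,0,0,-8.6,0]'; python3 d.py .6175 .0263 .28 86.5
```

```text
time: 4.73
eef_pos: [0.4372, 0.3026, 0.2767]
tcp_rot: [0.059, 0.998, -0.0, -0.0]
contact_force: [-0.1, 0.7, -2.5]
opening: 0.701
t4.73 tcp [0.4372 0.3026 0.2767] jaw 83.2 tilt 0.06 F [-0.1  0.7 -2.5] T [ 0.02 -0.05  0.02] open 0.701 q6 -1.04
shift [ -8.468 -10.123  -0.135]
turn(about tool z, down => -world) -0.66 alt 35.34
```

```bash
python3 -m creep '[-0.3,-0.4,-0.1,0,-1,-1.2,-0.1,-0.1,-2,-2.4,-0.1,-0.2,-3.1,-3.7,-0.1,-0.3,-4.2,-5,-0.1,-0.4,-5.3,-6.3,-0.1,-0.5,-6.4,-7.6,-0.1,-0.6,-7.4,-8.8,-0.1,-0.66,-8.1,-9.7,-0.1,-0.66,-8.4,-10,-0.1,-0.66,-8.47,-10.12,-0.1,-0.66,-8.47,-10.12,-0.1,-0.66,-8.47,-10.12,-0.1,-0.66,-8.47,-10.12,-0.1,-0.66]'; python3 d.py .6175 .0263 .2125 86.5
cat > snap.py <<'E'
from h import *; import sys
for n in("side","top"):
    im=imaging.read_camera(n); cv2.imwrite(f"im_{n}.png",im[:,:,::-1])
a=cv2.imread("im_top.png")[60:200,190:340];b=cv2.imread("im_side.png")[90:230,240:390]
cv2.imwrite(f"pics/{sys.argv[1]}.png",cv2.resize(np.hstack([a,b]),None,fx=2.6,fy=2.6,interpolation=2))
E
python3 snap.py p1
```

```text
time: 5.9
eef_pos: [0.6172, 0.028, 0.2796]
tcp_rot: [0.029, 1.0, 0.0, -0.001]
contact_force: [0.0, 0.0, -1.4]
opening: 0.701
t5.90 tcp [0.6172 0.028  0.2796] jaw 86.6 tilt 0.08 F [ 0.   0.  -1.4] T [-0.04 -0.02 -0.01] open 0.701 q6 -1.63
shift [-0.018 -0.067  2.683]
turn(about tool z, down => -world) 0.02 alt -35.98
```

View pics/p1.png

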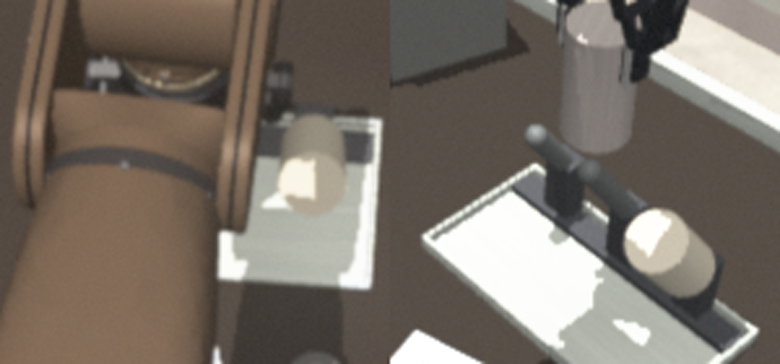

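Run:
```python
from h import *
m=lambda P:[(round(390+(u-240)*2.6),round((v-90)*2.6)) for u,v in proj("side",P)]
p=np.array([.6172,.028,.2796-.0645]); print(m([p]), m([[.6055,.027,.183],[.6117,.0266,.174]]))
c=cylpts(p,[0,0,1],.03,.106); q=np.array(m(c)); print(q.min(0),q.max(0))
```

```text
[(597, 129)] [(587, 164), (591, 168)]
[562  -1] [647 153]
```

```bash
python3 -m creep '[0,-0.05,0.3,0,0,-0.05,0.8,0,0,-0.05,1.3,0,0,-0.05,1.8,0,0,-0.05,2.2,0,0,-0.05,2.5,0,0,-0.05,2.6,0,0,-0.05,2.6,0,0,-0.05,2.6,0]'; python3 d.py .6026 .027 .1397 86.5;python3 snap.py p2
```

```text
time: 6.75
eef_pos: [0.6183, 0.0252, 0.2153]
tcp_rot: [0.03, 1.0, -0.0, 0.0]
contact_force: [0.3, -0.4, -1.4]
opening: 0.702
t6.75 tcp [0.6183 0.0252 0.2153] jaw 86.5 tilt 0.03 F [ 0.3 -0.4 -1.4] T [-0.04 -0.02  0.01] open 0.702 q6 -1.63
shift [0.632 0.033 3.024]
turn(about tool z, down => -world) 0.0 alt -36.0
```

View pics/p2.png

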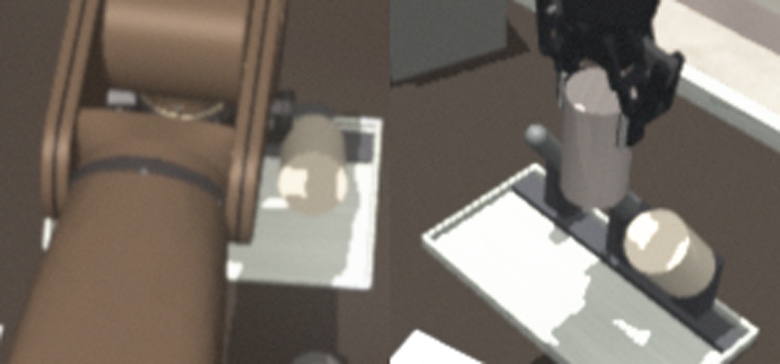

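```bash
python3 -m creep '[0.04,0,0.2,0,0.08,0,0.4,0,0.12,0,0.6,0,0.17,0,0.8,0,0.21,0,1,0,0.25,0,1.2,0,0.29,0,1.4,0,0.29,0,1.4,0]'; python3 d.py .6026 .027 .1397;python3 snap.py p3
```

```text
time: 7.52
eef_pos: [0.6103, 0.0257, 0.1785]
tcp_rot: [0.03, 1.0, 0.0, -0.0]
contact_force: [3.8, 0.3, -1.9]
opening: 0.703
t7.52 tcp [0.6103 0.0257 0.1785] jaw 86.5 tilt 0.05 F [ 3.8  0.3 -1.9] T [-0.01 -0.88 -0.02] open 0.703 q6 -1.63
shift [0.31  0.031 1.551]
```

View pics/p3.png

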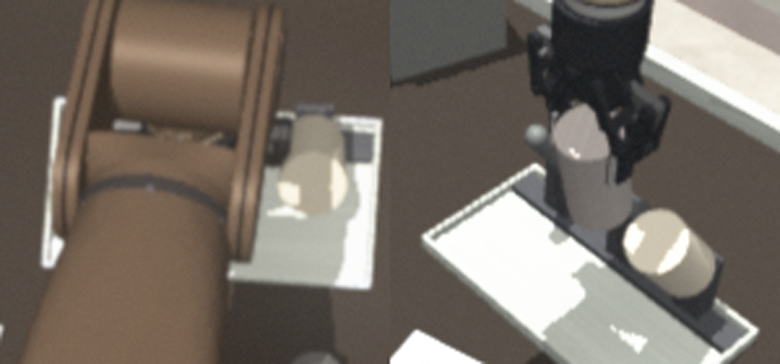

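```bash
python3 -m creep '[0.04,0,0.2,0,0.08,0,0.4,0,0.12,0,0.6,0,0.17,0,0.8,0,0.21,0,1,0,0.25,0,1.2,0,0.25,0,1.2,0,0.25,0,1.2,0]'; python3 d.py .6026 .027 .1397;python3 snap.py p4
```

```text
time: 8.28
eef_pos: [0.6038, 0.0262, 0.1488]
tcp_rot: [0.03, 1.0, 0.0, -0.001]
contact_force: [2.4, 0.0, -1.5]
opening: 0.698
t8.28 tcp [0.6038 0.0262 0.1488] jaw 86.5 tilt 0.12 F [ 2.4  0.  -1.5] T [-0.01 -0.48 -0.01] open 0.698 q6 -1.63
shift [0.051 0.03  0.365]
```

View pics/p4.png

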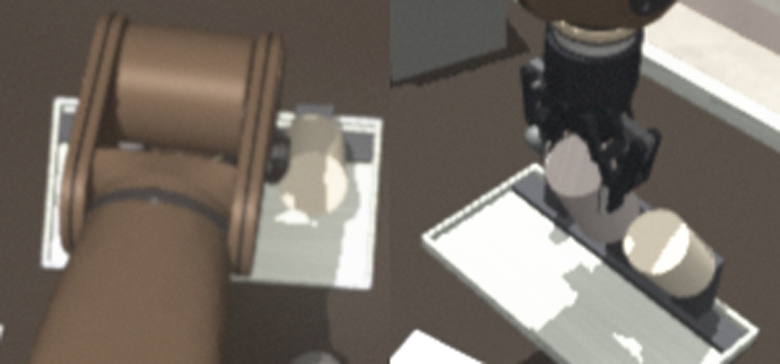

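```bash
python3 -m creep '[0.02,0,0.07,0,0.03,0,0.14,0,0.05,0,0.2,0,0.06,0,0.26,0,0.06,0,0.26,0,0.06,0,0.26,0]'; python3 d.py .6026 .027 .1397
```

```text
time: 8.88
eef_pos: [0.6033, 0.0262, 0.1438]
tcp_rot: [0.03, 1.0, -0.0, 0.0]
contact_force: [1.9, 0.6, 0.6]
opening: 0.701
t8.88 tcp [0.6033 0.0262 0.1438] jaw 86.5 tilt 0.05 F [1.9 0.6 0.6] T [ 0.02 -0.68  0.01] open 0.701 q6 -1.63
shift [0.03  0.031 0.162]
```

```bash
python3 -m creep '[0.01,0,0.05,0,0.02,0,0.1,0,0.03,0,0.15,0,0.03,0,0.15,0,0.03,0,0.15,0]'; python3 d.py .6026 .027 .1397
```

```text
time: 9.3
eef_pos: [0.6021, 0.0263, 0.1396]
tcp_rot: [0.03, 1.0, 0.0, -0.0]
contact_force: [2.3, -0.5, 0.6]
opening: 0.701
t9.30 tcp [0.6021 0.0263 0.1396] jaw 86.5 tilt 0.02 F [ 2.3 -0.5  0.6] T [-0.06 -0.63  0.02] open 0.701 q6 -1.63
shift [-0.016  0.03  -0.006]
```

```bash
python3 -m creep '[0,0,0,0,0,0,0,0,0,0,0,0,0,0,0,0,0,0,0,0,0,0,0,0,0,0,0,0]' 45; python3 d.py .6026 .027 .2597;python3 snap.py p5
```

```text
time: 9.88
eef_pos: [0.6022, 0.0263, 0.1397]
tcp_rot: [0.03, 1.0, -0.0, -0.0]
contact_force: [-0.3, 0.1, 0.1]
opening: 0.823
t9.88 tcp [0.6022 0.0263 0.1397] jaw 86.5 tilt 0.02 F [-0.3  0.1  0.1] T [-0.    0.02 -0.01] open 0.823 q6 -1.63
shift [-0.014  0.031 -4.798]
```

View pics/p5.png

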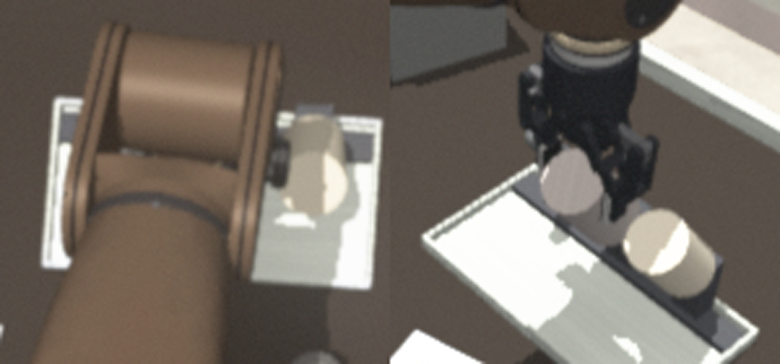

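```bash
python3 -m creep '[0,0.03,-0.2,0,0,0.03,-0.6,0,0,0.03,-1.2,0,0,0.03,-1.9,0,0,0.03,-2.6,0,0,0,-3.4,0,0,0,-4.2,0,0,0,-4.8,0,0,0,-5,0,0,0,-5,0]'; python3 d.py .441 -.2812 .16 -28.6
python3 snap.py p6
```

```text
time: 10.82
eef_pos: [0.6033, 0.0262, 0.2679]
tcp_rot: [0.03, 1.0, -0.0, 0.002]
contact_force: [0.0, -0.9, 0.5]
opening: 0.82
t10.82 tcp [0.6033 0.0262 0.2679] jaw 86.5 tilt 0.29 F [ 0.  -0.9  0.5] T [ 0.01  0.08 -0.03] open 0.820 q6 -1.63
shift [  5.757 -12.665   4.29 ]
turn(about tool z, down => -world) -12.98 alt 23.02
```

View pics/p6.png

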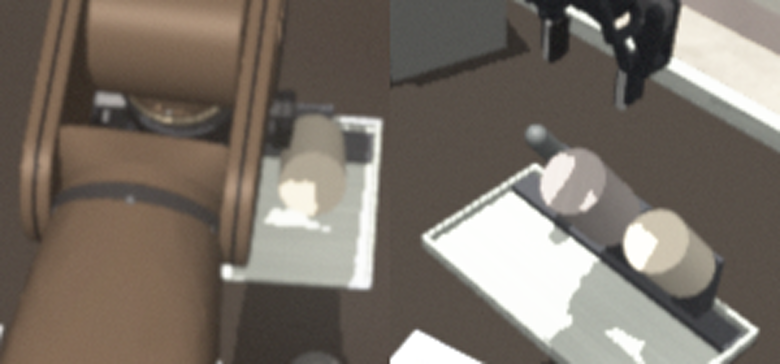

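```bash
python3 -m creep '[0.2,-0.4,0,1,0.6,-1.3,0,2.4,1,-2.3,0,3.8,1.5,-3.4,0,5.2,2,-4.5,0,6.6,2.5,-5.6,0,8,3,-6.7,0,9.4,3.5,-7.8,0,10.8,4,-8.9,0,12.2,4.5,-9.9,0,13.6,5,-10.9,0,15,5.3,-11.7,0,16.4,5.6,-12.3,0,17.8,5.76,-12.67,0,19.2,5.76,-12.67,0,20.6,5.76,-12.67,0,22,5.76,-12.67,0,23,5.76,-12.67,0,23,5.76,-12.67,0,23]' 35; python3 d.py .441 -.2812 .11 -28.6
```

```text
time: 12.5
eef_pos: [0.4388, -0.2808, 0.2634]
tcp_rot: [0.859, 0.512, -0.0, -0.001]
contact_force: [0.0, 0.2, 0.8]
opening: 0.861
t12.50 tcp [ 0.4388 -0.2808  0.2634] jaw -28.4 tilt 0.15 F [0.  0.2 0.8] T [-0.03 -0.   -0.03] open 0.861 q6 -0.27
shift [0.021 0.1   6.134]
turn(about tool z, down => -world) 0.05 alt -35.95
```

```bash
python3 -m creep '[0.02,0.1,0.6,0,0.02,0.1,1.6,0,0.02,0.1,2.8,0,0.02,0.1,4,0,0.02,0.1,5.1,0,0.02,0.1,5.8,0,0.02,0.1,6.1,0,0.02,0.1,6.1,0,0.02,0.1,6.1,0]'; python3 d.py .441 -.2812 .024 -28.6
python3 - <<'E'
from h import *
for n in("side","top"):
    im=imaging.read_camera(n); cv2.imwrite(f"im_{n}.png",im[:,:,::-1])
a=cv2.imread("im_top.png")[140:280,340:480];b=cv2.imread("im_side.png")[260:400,300:440]
cv2.imwrite("pics/g2.png",cv2.resize(np.hstack([a,b]),None,fx=2.8,fy=2.8,interpolation=2))
E
```

```text
time: 13.25
eef_pos: [0.442, -0.282, 0.1126]
tcp_rot: [0.859, 0.512, 0.0, 0.0]
contact_force: [0.2, -1.2, 1.0]
opening: 0.863
t13.25 tcp [ 0.442  -0.282   0.1126] jaw -28.4 tilt 0.00 F [ 0.2 -1.2  1. ] T [-0.03 -0.02 -0.05] open 0.863 q6 -0.27
shift [ 0.01  -0.051  3.545]
turn(about tool z, down => -world) 0.04 alt -35.96
```

View pics/g2.png

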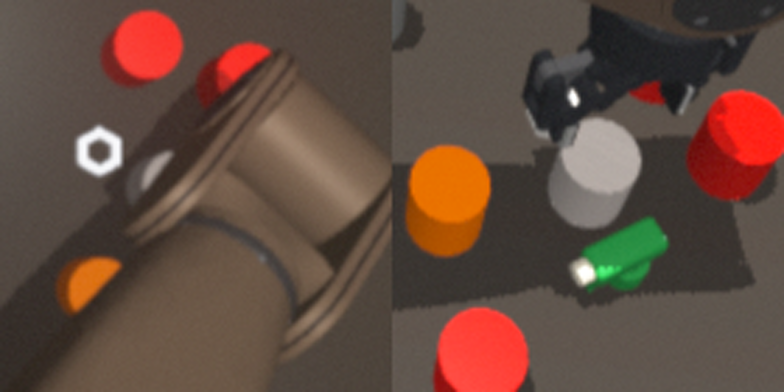

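Run:
```python
from h import *
m=lambda P:[(round(392+(u-300)*2.8),round((v-260)*2.8)) for u,v in proj("side",P)]
p=np.array([.442,-.282,.1176]); j=np.array([np.cos(np.radians(-28.4)),np.sin(np.radians(-28.4)),0])
print(m([p,p+j*.0365,p-j*.0365]), m([[.441,-.2812,.066]]))
```

```text
[(617, 121), (667, 106), (567, 136)] [(602, 154)]
```

Consistent. Go down and grip.

```bash
python3 -m creep '[0,-0.04,0.5,0,0,-0.04,1.2,0,0,-0.04,2,0,0,-0.04,2.8,0,0,-0.04,3.3,0,0,-0.04,3.5,0,0,-0.04,3.5,0,0,-0.04,3.5,0]';python3 d.py; python3 -m creep '[0,0,0,0,0,0,0,0,0,0,0,0,0,0,0,0,0,0,0,0,0,0,0,0,0,0,0,0,0,0,0,0]' 255 25;python3 d.py
```

```text
time: 14.02
eef_pos: [0.4416, -0.2821, 0.0258]
tcp_rot: [0.859, 0.511, 0.0, 0.001]
contact_force: [1.0, -0.2, 1.3]
opening: 0.861
t14.02 tcp [ 0.4416 -0.2821  0.0258] jaw -28.5 tilt 0.10 F [ 1.  -0.2  1.3] T [-0.   -0.01 -0.  ] open 0.861 q6 -0.27
time: 14.68
eef_pos: [0.442, -0.2824, 0.0265]
tcp_rot: [0.859, 0.511, 0.0, 0.001]
contact_force: [0.0, 0.8, 6.1]
opening: 0.654
t14.68 tcp [ 0.442  -0.2824  0.0265] jaw -28.5 tilt 0.17 F [0.  0.8 6.1] T [0.12 0.11 0.  ] open 0.654 q6 -0.27
```

```bash
python3 -m creep '[0,0,-0.3,0,0,0,-0.8,0,0,0,-1.8,0,0,0,-3,0,0,0,-4.4,0,0,0,-5.8,0,0,0,-7.2,0,0,0,-8.6,0,0,0,-9.7,0,0,0,-10.3,0,0,0,-10.4,0,0,0,-10.4,0]';python3 d.py .6445 .1142 .28 86.5
```

```text
time: 15.68
eef_pos: [0.441, -0.2815, 0.2862]
tcp_rot: [0.859, 0.511, 0.0, 0.001]
contact_force: [-0.5, 0.6, -2.4]
opening: 0.651
t15.68 tcp [ 0.441  -0.2815  0.2862] jaw -28.5 tilt 0.15 F [-0.5  0.6 -2.4] T [ 0.01 -0.02  0.01] open 0.651 q6 -0.27
shift [17.794 -0.39   0.235]
turn(about tool z, down => -world) 13.0 alt -23.0
```

```bash
python3 -m creep '[0.4,0,0,0.4,1.3,0,0,1.2,2.5,-0.05,0,2.2,3.8,-0.1,0,3.2,5.1,-0.1,0,4.2,6.4,-0.15,0,5.2,7.7,-0.15,0,6.2,9,-0.2,0,7.2,10.3,-0.2,0,8.2,11.6,-0.25,0,9.2,12.9,-0.3,0,10.2,14.2,-0.3,0,11.1,15.5,-0.35,0.1,11.9,16.6,-0.37,0.1,12.5,17.4,-0.39,0.2,12.9,17.79,-0.39,0.23,13,17.79,-0.39,0.23,13,17.79,-0.39,0.23,13,17.79,-0.39,0.23,13,17.79,-0.39,0.23,13]';python3 d.py .6445 .1142 .1465 86.5;python3 snap.py q1
```

```text
time: 17.35
eef_pos: [0.644, 0.1128, 0.279]
tcp_rot: [1.0, -0.031, -0.0, 0.0]
contact_force: [-0.5, -0.7, -2.0]
opening: 0.653
t17.35 tcp [0.644  0.1128 0.279 ] jaw -93.5 tilt 0.03 F [-0.5 -0.7 -2. ] T [0.01 0.02 0.  ] open 0.653 q6 1.65
shift [ 0.018 -0.058  5.3  ]
turn(about tool z, down => -world) -0.01 alt 35.99
```

View pics/q1.png

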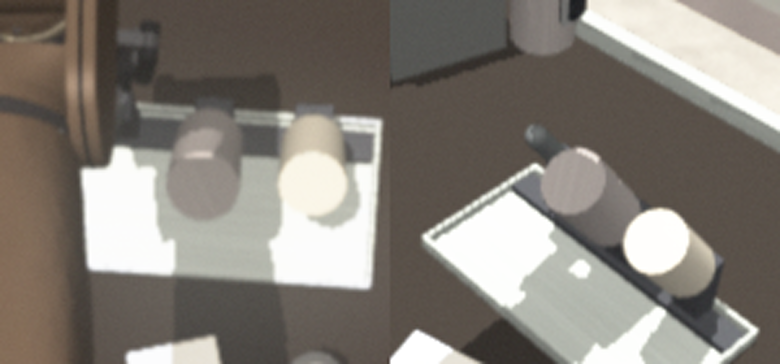

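```bash
python3 -m creep '[0.02,-0.06,0.5,0,0.02,-0.06,1.2,0,0.02,-0.06,2,0,0.02,-0.06,2.8,0,0.02,-0.06,3.4,0,0.02,-0.06,3.7,0,0.02,-0.06,3.7,0,0.02,-0.06,3.7,0]';python3 d.py .6445 .1142 .1465;python3 snap.py q2
python3 - <<'E'
from h import *
m=lambda P:[(round(390+(u-240)*2.6),round((v-90)*2.6)) for u,v in proj("side",P)]
p=ctrl.get_state()["eef_pos"]-[0,0,.0265]; q=np.array(m(cylpts(p,[0,0,1],.028,.066)));print(q.min(0),q.max(0),m([p,[.6335,.1149,.15]]))
E
```

```text
time: 18.12
eef_pos: [0.6449, 0.1154, 0.1863]
tcp_rot: [1.0, -0.03, -0.0, 0.0]
contact_force: [0.6, -0.6, -1.4]
opening: 0.656
t18.12 tcp [0.6449 0.1154 0.1863] jaw -93.5 tilt 0.03 F [ 0.6 -0.6 -1.4] T [-0.01  0.01  0.01] open 0.656 q6 1.65
shift [-0.013  0.05   1.594]
[512  36] [576 134] [(542, 113), (533, 130)]
```

View pics/q2.png

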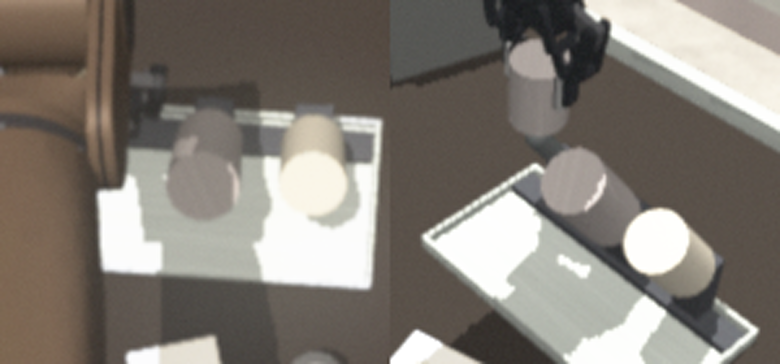

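```bash
python3 -m creep '[0,0.02,0.3,0,0,0.02,0.7,0,0,0.02,1.1,0,0,0.02,1.4,0,0,0.02,1.55,0,0,0.02,1.55,0,0,0.02,1.55,0]';python3 d.py .6313 .115 .1095
```

```text
time: 18.8
eef_pos: [0.6447, 0.1151, 0.1472]
tcp_rot: [1.0, -0.03, -0.0, 0.0]
contact_force: [0.0, -0.3, -1.7]
opening: 0.652
t18.80 tcp [0.6447 0.1151 0.1472] jaw -93.5 tilt 0.06 F [ 0.  -0.3 -1.7] T [0.   0.01 0.02] open 0.652 q6 1.65
shift [-0.535  0.036  1.509]
```

```bash
python3 -m creep '[-0.06,0,0.15,0,-0.12,0,0.3,0,-0.18,0,0.45,0,-0.23,0,0.6,0,-0.28,0,0.75,0,-0.34,0,0.9,0,-0.34,0,0.9,0,-0.34,0,0.9,0]';python3 d.py .6313 .115 .1095;python3 snap.py q3
```

```text
time: 19.47
eef_pos: [0.6367, 0.1156, 0.1249]
tcp_rot: [1.0, -0.03, 0.0, -0.0]
contact_force: [4.6, -0.1, -0.0]
opening: 0.651
t19.47 tcp [0.6367 0.1156 0.1249] jaw -93.5 tilt 0.05 F [ 4.6 -0.1 -0. ] T [ 0.03 -1.01 -0.01] open 0.651 q6 1.65
shift [-0.213  0.039  0.614]
```

View pics/q3.png

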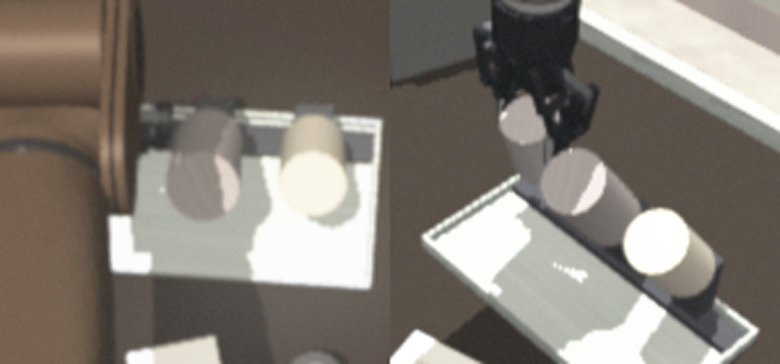

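```bash
python3 -m creep '[-0.04,0,0.12,0,-0.09,0,0.24,0,-0.13,0,0.36,0,-0.16,0,0.46,0,-0.16,0,0.46,0,-0.16,0,0.46,0]';python3 d.py .6313 .115 .1095
```

```text
time: 20.07
eef_pos: [0.6319, 0.1159, 0.1129]
tcp_rot: [1.0, -0.03, -0.001, 0.0]
contact_force: [4.0, 0.4, 0.0]
opening: 0.653
t20.07 tcp [0.6319 0.1159 0.1129] jaw -93.5 tilt 0.09 F [4.  0.4 0. ] T [ 0.02 -0.74  0.05] open 0.653 q6 1.66
shift [-0.021  0.036  0.136]
```

```bash
python3 -m creep '[-0.02,0,0.07,0,-0.03,0,0.14,0,-0.03,0,0.14,0,-0.03,0,0.14,0]';python3 d.py .6313 .115 .1095; python3 -m creep '[0,0,0,0,0,0,0,0,0,0,0,0,0,0,0,0,0,0,0,0,0,0,0,0,0,0,0,0]' 58; python3 d.py .6313 .115 .25;python3 snap.py q4
```

```text
time: 20.4
eef_pos: [0.6318, 0.1159, 0.1102]
tcp_rot: [1.0, -0.03, 0.0, -0.0]
contact_force: [3.4, 0.2, 1.9]
opening: 0.65
t20.40 tcp [0.6318 0.1159 0.1102] jaw -93.5 tilt 0.01 F [3.4 0.2 1.9] T [ 0.03 -0.75  0.01] open 0.650 q6 1.66
shift [-0.017  0.037  0.026]
time: 20.98
eef_pos: [0.6315, 0.1159, 0.1102]
tcp_rot: [1.0, -0.03, -0.0, 0.0]
contact_force: [0.0, 0.6, -0.3]
opening: 0.774
t20.98 tcp [0.6315 0.1159 0.1102] jaw -93.5 tilt 0.04 F [ 0.   0.6 -0.3] T [-0.02 -0.02 -0.04] open 0.774 q6 1.66
shift [-0.01   0.036 -5.594]
```

View pics/q4.png

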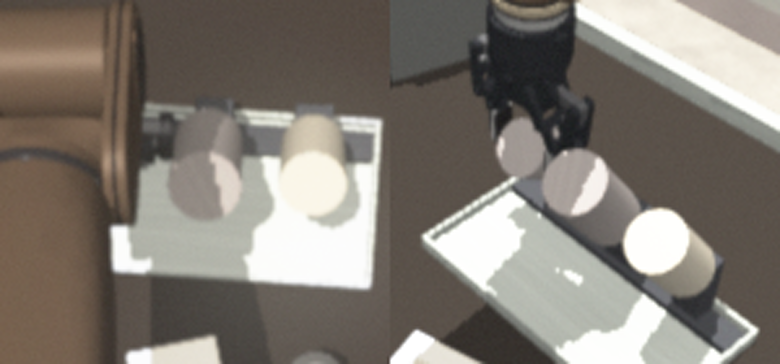

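Released and hanging. Raise, move the arm out of view, check.

```bash
python3 -m creep '[0,0,-0.2,0,0,0,-0.6,0,0,0,-1.2,0,0,0,-1.9,0,0,0,-2.6,0,0,0,-3.4,0,0,0,-4.2,0,0,0,-5,0,0,0,-5.5,0,0,0,-5.6,0]'; python3 d.py .42 .42 .28
```

```text
time: 21.92
eef_pos: [0.6333, 0.116, 0.2551]
tcp_rot: [1.0, -0.03, 0.004, -0.0]
contact_force: [0.7, -0.0, 0.2]
opening: 0.775
t21.92 tcp [0.6333 0.116  0.2551] jaw -93.5 tilt 0.41 F [ 0.7 -0.   0.2] T [-0.01 -0.01 -0.05] open 0.775 q6 1.66
shift [ -9.248 -11.621  -1.056]
```

```bash
python3 -m creep '[-0.4,-0.5,-0.2,0,-1.2,-1.5,-0.5,0,-2.2,-2.8,-0.8,0,-3.2,-4,-1,0,-4.2,-5.3,-1,0,-5.2,-6.5,-1,0,-6.2,-7.8,-1,0,-7.2,-9,-1,0,-8.2,-10.3,-1,0,-8.9,-11.2,-1,0,-9.2,-11.6,-1,0,-9.2,-11.6,-1,0,-9.2,-11.6,-1,0]'; python3 d.py; python3 snap.py r1; cp im_side.png pics/r_side.png
cat > chk.py <<'E'
from h import *
from scipy.optimize import minimize
a=np.array([.998,-.061,0]); 
def q(T,r,h,off,name):
    T=np.array(T); zp=-.565*a+np.array([0,0,.825]); 
    for n,k in(("side",name),("top",name)):
        imaging.read_camera(n)
        best=None
        pr=proj(n,[T])[0]
        for d in imaging.silhouettes(n,k):
            dist=np.linalg.norm(np.array(d["uv"])-pr)
            if dist<25 and(best is None or dist<best[0]): best=(dist,d)
        if best is None: print(name,n,"not found");continue
        m=best[1]["mask"].astype(np.float32)
        def cost(p):
            ax=-np.sin(p[1])*a+np.array([0,0,np.cos(p[1])]); xp=np.cos(p[1])*a+np.array([0,0,np.sin(p[1])])
            fl=T-off*(.825*a+np.array([0,0,.565]))+p[0]*zp+p[2]*np.array([.061,.998,0])
            return np.abs(hullmask(n,cylpts(fl+ax*.004,-ax,r,h))-m).sum()/m.sum()
        x0=[0,.6,0]; o=minimize(cost,x0,method="Nelder-Mead",options=dict(initial_simplex=[x0,[.01,.6,0],[0,.7,0],[0,.6,.01]]))
        print(name,n,"p%.2f"%best[1]["p"],"along-peg gap mm %.1f lean %.2f lat mm %.1f cost %.3f at0 %.3f"%(o.x[0]*1e3,o.x[1],o.x[2]*1e3,o.fun,cost(x0)))
q([.6055,.027,.183],.03,.106,.016,"cup_tall"); q([.6335,.1149,.15],.028,.066,.014,"cup_short")
E
python3 chk.py
```

```text
time: 23.0
eef_pos: [0.4191, 0.4192, 0.2744]
tcp_rot: [1.0, -0.03, -0.0, 0.001]
contact_force: [0.6, 0.1, 0.9]
opening: 0.775
t23.00 tcp [0.4191 0.4192 0.2744] jaw -93.4 tilt 0.11 F [0.6 0.1 0.9] T [-0.    0.   -0.02] open 0.775 q6 2.25
cup_tall side p0.95 along-peg gap mm -36.6 lean 0.60 lat mm 21.9 cost 0.053 at0 0.128
cup_tall top p0.89 along-peg gap mm -3.5 lean 0.60 lat mm -1.8 cost 0.083 at0 0.100
cup_short side p0.58 along-peg gap mm -123.3 lean 1.04 lat mm 81.5 cost 0.208 at0 0.498
cup_short top p0.64 along-peg gap mm -14.9 lean 0.74 lat mm 1.3 cost 0.069 at0 0.311
```

View pics/r1.png

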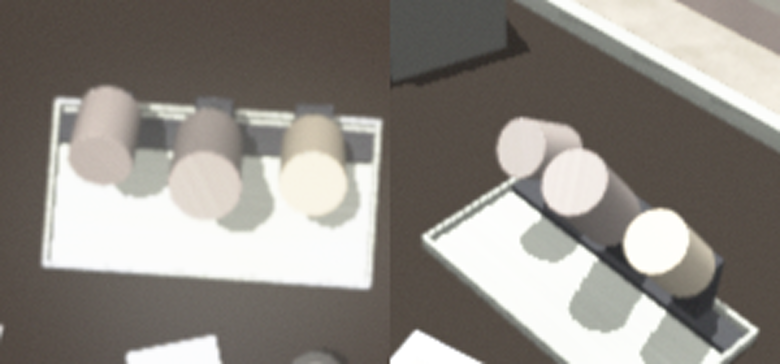

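View pics/r_side.png

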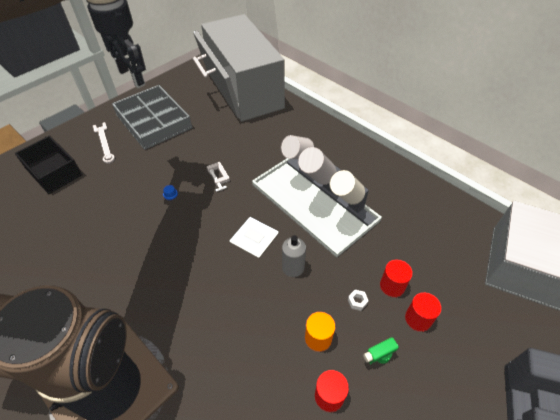

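Run:
```python
import cv2,numpy as np
a=cv2.imread("im_top.png")[85:145,195:295];b=cv2.imread("im_side.png")[125:185,270:370]
cv2.imwrite("pics/z1.png",np.vstack([cv2.resize(a,None,fx=5,fy=5,interpolation=2),cv2.resize(b,None,fx=5,fy=5,interpolation=2)]))
```

```text
(no output)
```

View pics/z1.png

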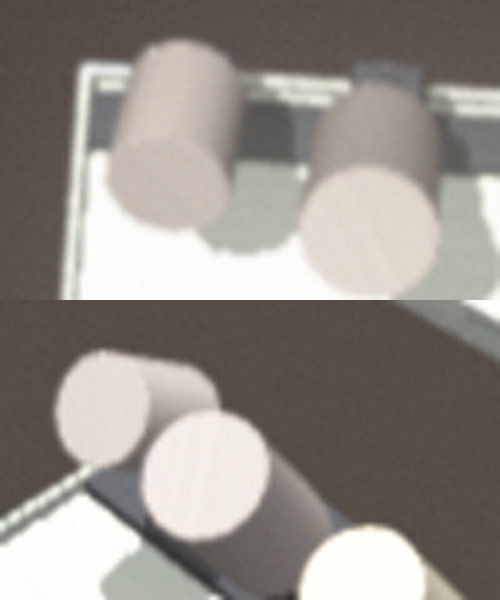

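```bash
cat > fit2.py <<'E'
from h import *
from scipy.optimize import minimize
a=np.array([.998,-.061,0]);b=np.array([.061,.998,0]);Z=np.array([0,0,1.])
def poly(pts,ox,oy):
    P=(np.array(pts)+.5)/5-.5+[ox,oy]; m=np.zeros((1680,2240),np.uint8)
    cv2.fillPoly(m,[((P+.5)*4-.5).round().astype(np.int32)],1); return cv2.resize(m.astype(np.float32),(560,420),interpolation=cv2.INTER_AREA)
def fit(T,r,h,off,disct,discs,silt):
    T=np.array(T)
    dt=poly(disct,195,85);ds=poly(discs,270,125-60);si=poly(silt,195,85)
    def geo(p):
        ax=np.cos(p[3])*(-a*np.cos(p[4])+b*np.sin(p[4]))+0
        ax=np.sin(p[3])*(-a*np.cos(p[4])+b*np.sin(p[4]))+np.cos(p[3])*Z
        fl=T+p[0]*a+p[1]*b+p[2]*Z; return ax,fl
    def cost(p):
        ax,fl=geo(p);c=cylpts(fl+ax*.004,-ax,r,h)
        return np.abs(hullmask("top",c)-si).sum()/si.sum()+np.abs(hullmask("top",c[:40])-dt).sum()/dt.sum()+np.abs(hullmask("side",c[:40])-ds).sum()/ds.sum()
    x0=np.array([-.012,0,-.008,.7,0]); S=[x0]+[x0+np.eye(5)[i]*[.008,.008,.008,.25,.15][i] for i in range(5)]
    o=minimize(cost,x0,method="Nelder-Mead",options=dict(initial_simplex=S,maxiter=600)); ax,fl=geo(o.x)
    zp=-.565*a+.825*Z; d=fl-T
    print("floor",np.round(fl,4),"zrel %.1f mm dist %.1f mm ang %.2f lean %.2f yaw %.2f cost %.3f"%(1e3*d@zp,1e3*np.linalg.norm(d),np.arccos(ax@zp),o.x[3],o.x[4],o.fun))
fit([.6335,.1149,.15],.028,.066,.014,[(107,165),(115,147),(140,134),(175,138),(205,160),(226,190),(229,205),(215,222),(180,230),(145,220),(120,200)],
 [(103,350),(130,362),(146,385),(150,410),(142,440),(125,458),(105,466),(80,458),(62,437),(55,410),(60,378),(78,357)],
 [(107,165),(118,100),(132,65),(150,46),(180,39),(210,45),(232,62),(240,100),(229,205),(215,222),(180,230),(145,220),(120,200)])
fit([.6055,.027,.183],.03,.106,.016,[(300,235),(305,205),(325,180),(365,166),(405,172),(432,195),(440,225),(432,260),(408,285),(370,298),(335,285),(310,262)],
 [(206,410),(235,417),(258,437),(269,465),(262,500),(243,527),(210,541),(175,537),(150,512),(142,478),(155,443),(178,420)],
 [(300,235),(312,165),(328,115),(350,90),(375,82),(405,90),(428,112),(438,150),(440,225),(432,260),(408,285),(370,298),(335,285),(310,262)])
E
python3 fit2.py
```

```text
floor [0.624  0.117  0.1344] zrel -7.4 mm dist 18.4 mm ang 0.40 lean 1.00 yaw 0.06 cost 0.435
floor [0.5943 0.0256 0.1695] zrel -4.8 mm dist 17.6 mm ang 0.02 lean 0.59 yaw -0.02 cost 0.368
```

```bash
python3 d.py .6834 .112 .26 86.5
```

```text
t23.50 tcp [0.4202 0.4189 0.2754] jaw -93.5 tilt 0.01 F [ 0.2 -0.5  0.1] T [0.01 0.01 0.03] open 0.773 q6 2.25
shift [11.265 11.604  0.616]
turn(about tool z, down => -world) -0.01 alt 35.99
```

```bash
python3 -m creep '[0.4,0.4,0,0,1.3,1.3,0,0,2.3,2.4,0,0,3.4,3.5,0,0,4.5,4.6,0,0,5.6,5.8,0,0,6.7,6.9,0.1,0,7.8,8,0.2,0,8.9,9.2,0.3,0,10,10.3,0.5,0,10.8,11.1,0.6,0,11.2,11.5,0.6,0,11.27,11.6,0.6,0,11.27,11.6,0.6,0,11.27,11.6,0.6,0]' 255; python3 d.py .6834 .112 .15; python3 -m creep '[0,0,0.6,0,0,0,1.4,0,0,0,2.2,0,0,0,2.9,0,0,0,3.4,0,0,0,3.6,0,0,0,3.6,0,0,0,3.6,0]'; python3 d.py .6834 .112 .12; python3 snap.py s1
```

```text
time: 24.75
eef_pos: [0.6828, 0.1138, 0.2607]
tcp_rot: [1.0, -0.03, -0.0, -0.0]
contact_force: [-0.2, -0.5, 0.0]
opening: 0.001
t24.75 tcp [0.6828 0.1138 0.2607] jaw -93.4 tilt 0.04 F [-0.2 -0.5  0. ] T [-0.03  0.02  0.03] open 0.001 q6 1.65
shift [0.029 0.072 4.428]
time: 25.42
eef_pos: [0.6835, 0.1133, 0.1708]
tcp_rot: [1.0, -0.03, 0.0, -0.0]
contact_force: [-0.8, -0.3, 1.0]
opening: 0.002
t25.42 tcp [0.6835 0.1133 0.1708] jaw -93.4 tilt 0.04 F [-0.8 -0.3  1. ] T [ 0.02 -0.03 -0.01] open 0.002 q6 1.65
shift [-1.000e-03  5.400e-02  2.033e+00]
```

View pics/s1.png

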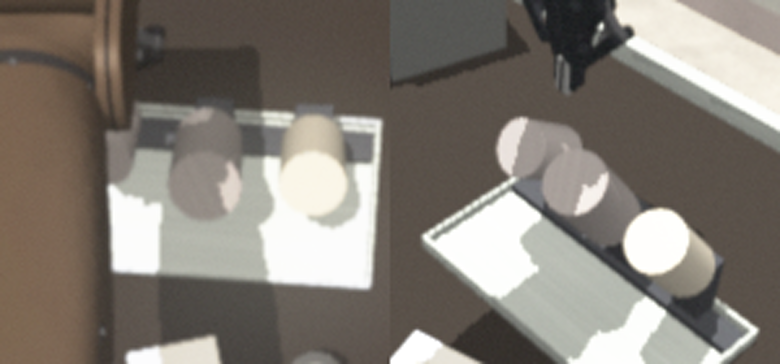

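Fingers are above the mouth end. Press down gently.

```bash
python3 -m creep '[0,0,0.2,0,0,0,0.4,0,0,0,0.6,0,0,0,0.8,0,0,0,1,0,0,0,1,0]'; python3 d.py; python3 -m creep '[0,0,0.12,0,0,0,0.24,0,0,0,0.36,0,0,0,0.4,0,0,0,0.4,0]'; python3 d.py; python3 snap.py s2
```

```text
time: 26.02
eef_pos: [0.6824, 0.1127, 0.1433]
tcp_rot: [1.0, -0.03, -0.002, 0.0]
contact_force: [-0.7, 0.0, -0.0]
opening: 0.001
t26.02 tcp [0.6824 0.1127 0.1433] jaw -93.5 tilt 0.18 F [-0.7  0.  -0. ] T [-0.02 -0.02 -0.  ] open 0.001 q6 1.65
time: 26.43
eef_pos: [0.6832, 0.1128, 0.1348]
tcp_rot: [1.0, -0.03, -0.0, 0.0]
contact_force: [-0.4, -0.0, -1.0]
opening: -0.0
t26.43 tcp [0.6832 0.1128 0.1348] jaw -93.5 tilt 0.05 F [-0.4 -0.  -1. ] T [-0.01  0.02 -0.  ] open -0.000 q6 1.65
```

View pics/s2.png

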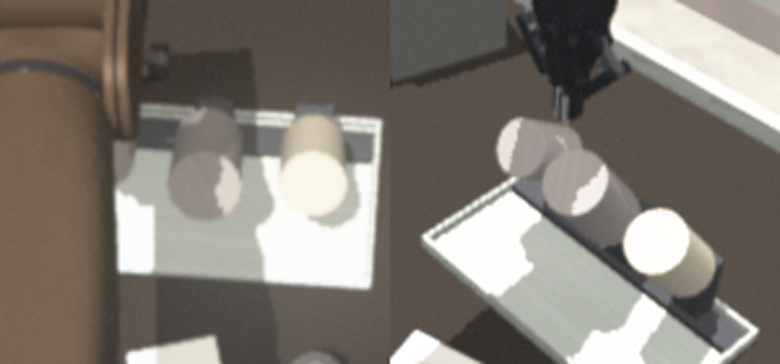

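```bash
python3 -m creep '[0,0,0.12,0,0,0,0.24,0,0,0,0.3,0,0,0,0.3,0]'; python3 d.py; python3 -m creep '[0,0,0.1,0,0,0,0.2,0,0,0,0.24,0,0,0,0.24,0]'; python3 d.py; python3 snap.py s3
```

```text
time: 26.87
eef_pos: [0.6831, 0.1127, 0.1271]
tcp_rot: [1.0, -0.03, -0.0, 0.0]
contact_force: [-0.2, -0.1, -1.0]
opening: -0.002
t26.87 tcp [0.6831 0.1127 0.1271] jaw -93.5 tilt 0.05 F [-0.2 -0.1 -1. ] T [-0.02 -0.04 -0.01] open -0.002 q6 1.65
time: 27.2
eef_pos: [0.6832, 0.1128, 0.1213]
tcp_rot: [1.0, -0.03, -0.0, 0.0]
contact_force: [0.0, 0.5, -0.1]
opening: 0.004
t27.20 tcp [0.6832 0.1128 0.1213] jaw -93.5 tilt 0.04 F [ 0.   0.5 -0.1] T [-0.04 -0.03  0.  ] open 0.004 q6 1.65
```

View pics/s3.png

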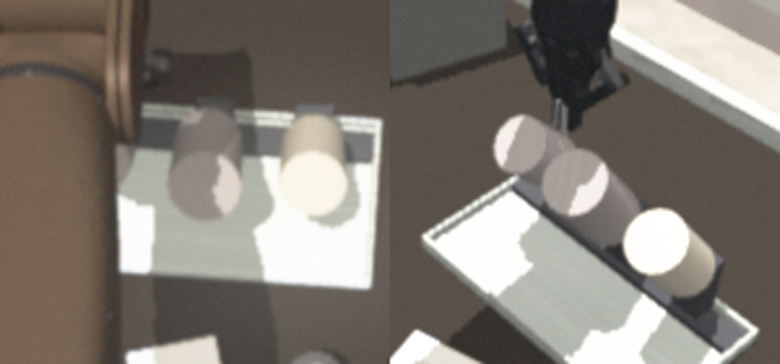

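```bash
python3 -m creep '[0,0,0.08,0,0,0,0.16,0,0,0,0.16,0,0,0,0.16,0]'; python3 d.py; python3 -m creep '[0,0,-0.3,0,0,0,-0.9,0,0,0,-1.8,0,0,0,-2.8,0,0,0,-3.9,0,0,0,-5,0,0,0,-5.8,0,0,0,-6,0,0,0,-6,0]'; python3 d.py .42 .42 .28
```

```text
time: 27.63
eef_pos: [0.6833, 0.1128, 0.1176]
tcp_rot: [1.0, -0.03, -0.0, 0.0]
contact_force: [-0.0, -0.2, -0.1]
opening: -0.001
t27.63 tcp [0.6833 0.1128 0.1176] jaw -93.5 tilt 0.01 F [-0.  -0.2 -0.1] T [ 0.02 -0.09  0.01] open -0.001 q6 1.65
time: 28.38
eef_pos: [0.6846, 0.1129, 0.2721]
tcp_rot: [1.0, -0.03, 0.003, -0.0]
contact_force: [-0.2, 0.0, 0.1]
opening: -0.002
t28.38 tcp [0.6846 0.1129 0.2721] jaw -93.5 tilt 0.38 F [-0.2  0.   0.1] T [ 0.02  0.03 -0.01] open -0.002 q6 1.65
shift [-11.306 -11.621  -0.383]
```

```bash
python3 -m creep '[-0.4,-0.4,0,0,-1.3,-1.3,0,0,-2.3,-2.4,0,0,-3.4,-3.5,0,0,-4.5,-4.6,0,0,-5.6,-5.8,0,0,-6.7,-6.9,0,0,-7.8,-8,0,0,-8.9,-9.2,0,0,-10,-10.3,0,0,-10.8,-11.1,0,0,-11.2,-11.5,0,0,-11.3,-11.6,0,0,-11.3,-11.6,0,0,-11.3,-11.6,0,0]'; python3 snap.py r2;python3 - <<'E'
import cv2,numpy as np
a=cv2.imread("im_top.png")[85:145,195:295];b=cv2.imread("im_side.png")[125:185,270:370]
cv2.imwrite("pics/z2.png",np.vstack([cv2.resize(a,None,fx=5,fy=5,interpolation=2),cv2.resize(b,None,fx=5,fy=5,interpolation=2)]))
E
```

```text
time: 29.63
eef_pos: [0.4194, 0.4185, 0.2669]
tcp_rot: [1.0, -0.031, -0.0, 0.001]
contact_force: [0.4, -0.4, -0.2]
opening: -0.001
```

View pics/z2.png

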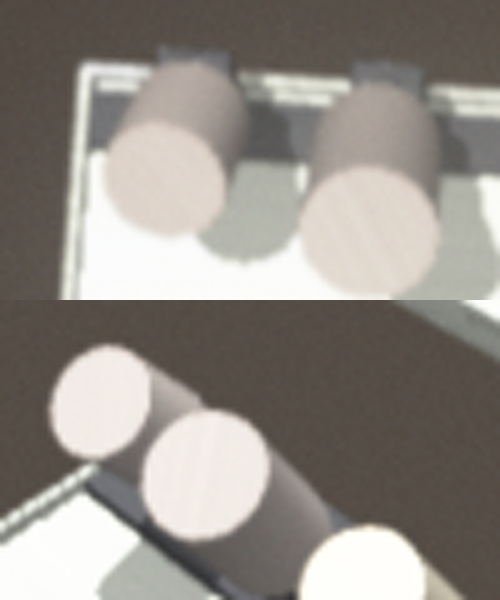

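```bash
sed '/^fit(\[.6055/,$d;/^fit(\[.6335/,$d' fit2.py > fit3.py
cat >> fit3.py <<'E'
fit([.6335,.1149,.15],.028,.066,.014,[(104,172),(112,147),(135,127),(165,121),(198,135),(220,162),(226,190),(218,215),(200,230),(170,237),(140,225),(115,202)],
 [(103,345),(130,350),(147,370),(151,397),(140,430),(120,453),(95,460),(68,447),(52,425),(51,400),(62,370),(80,352)],
 [(104,172),(125,110),(145,80),(170,63),(200,60),(225,72),(243,98),(245,130),(226,190),(218,215),(200,230),(170,237),(140,225),(115,202)])
E
python3 fit3.py; python3 d.py
python3 - <<'E'
from h import *
old=cv2.imread("pics/side0.png"); new=cv2.imread("im_side.png")
cv2.imwrite("pics/fin.png",new)
o=proj
for k in("clamp","cap","trigger","nut","spray_can","switch_plate","cup_hung_center"):
    imaging.read_camera("side"); r=imaging.silhouettes("side",k)
    m=np.load(f"m_side_{k}_0.npy"); v,u=np.nonzero(m)
    if r: print(k,np.round([u.mean(),v.mean()],1),np.round(np.array(np.nonzero(r[0]["mask"])).mean(1)[::-1],1))
E
```

```text
floor [0.6247 0.1168 0.1364] zrel -6.2 mm dist 16.3 mm ang 0.12 lean 0.71 yaw 0.06 cost 0.428
t29.73 tcp [0.42   0.4182 0.2674] jaw -93.6 tilt 0.04 F [-0.1  0.   0.3] T [ 0.02 -0.04  0.02] open -0.003 q6 2.25
clamp [217.9 173.7] [218.4 174.8]
cap [169.8 191.5] [169.6 191.5]
trigger [381.2 350.8] [380.9 351.2]
nut [357.8 298.9] [357.6 299.6]
spray_can [293.3 255.5] [293.  255.7]
switch_plate [253.8 236.6] [254.4 236.4]
cup_hung_center [347.3 186.7] [347.3 186.4]
```

View pics/fin.png

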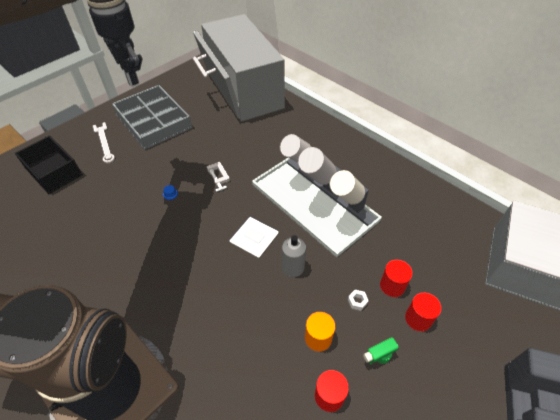

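```bash
python3 -c "
from plant import ctrl; print(ctrl.sign_off())"
```

```text
the job is handed in; nothing more can be done
None
```

Both cups are hanging on the pegs and let go, and I handed the job in at about 30 s. The tall cup is on the long middle peg and the short cup on the short left peg. For each, I gripped the sides and let the peg tilt the cup in the pads as I lowered it home.

- **Short cup:** it first hung cocked about 0.4 rad from the peg, close to the 0.45 limit. I pressed its mouth end down lightly with closed fingers and it swung parallel. Its last fit was about 0.1 rad off the peg, and 16 mm between floor and tip (limit 24 mm).
- **Tall cup:** its fit was about 0.02 rad off the peg, and 18 mm between floor and tip (limit 26 mm). That fit dates from before I re-seated the short cup. The later picture looks the same.
- **One reading that disagreed:** the picture fits put both inner bottoms about 5–6 mm too deep along the peg. That is not physically possible, so I take it as calibration or hand-measurement bias; both values are still inside the ±9 mm limit. An earlier automatic outline fit also failed, partly because one cup hides the other in the side view. I replaced it with outlines read by hand.
- **Everything else:** the draining cup, spray can, clamp, cap, trigger, nut and switch plate moved by about 1 pixel or less between the first and last side pictures. The arm ended well clear, with no contact force above noise.

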